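Sort the forge bench offcuts by metal

TASK

The class is over: sort the five loose pieces on the forge bench by metal, so that the scrap is not mixed: both steel pieces into the blue tray, both brass pieces into the yellow tray, the copper bush into the red tray. Every piece must rest on the floor of its tray, none on top of or leaning on another or on a wall: bars lying, nuts flat, the bush standing on its end. Leave the hammer and the green tin where they are.

Things in the scene. Friction and masses are not known exactly. Their poses are not given: they have to be found in the camera images.
- tray_blue: Fixed open blue plastic tray, the place for steel. Outside 118 mm (its x) by 148 mm (its y) by 30 mm high, walls and floor 4 mm thick, so inside it is 110 x 140 mm and its floor lies 4 mm above the bench. Origin: centre of its underside, on the bench; z up.
- tray_yellow: Fixed open yellow plastic tray, the place for brass. Outside 118 mm (its x) by 148 mm (its y) by 30 mm high, walls and floor 4 mm thick, so inside it is 110 x 140 mm and its floor lies 4 mm above the bench. Origin: centre of its underside, on the bench; z up.
- tray_red: Fixed open red plastic tray, the place for copper. Outside 118 mm (its x) by 148 mm (its y) by 30 mm high, walls and floor 4 mm thick, so inside it is 110 x 140 mm and its floor lies 4 mm above the bench. Origin: centre of its underside, on the bench; z up.
- steel_bar_mid (a point): Loose square bar offcut of dark grey steel, 80 x 20 x 20 mm, lying on the bench; about 0.26 kg. Point: its centre, 10 mm above the bench. x along its length, y across it, z up.
- steel_nut_mid (a point): Loose hexagon nut of dark grey steel, 38 mm across flats, 44 mm across corners, 22 mm high, hole 22 mm, lying flat; about 0.15 kg. Point: its centre, 11 mm above the bench. z is the hole's axis (up); x is square to one pair of flats (as are the directions 60 and 120 degrees from x).
- brass_bar_mid (a point): Loose square bar offcut of golden yellow brass, 80 x 20 x 20 mm, lying on the bench; about 0.26 kg. Point: its centre, 10 mm above the bench. x along its length, y across it, z up.
- brass_nut_mid (a point): Loose hexagon nut of golden yellow brass, 38 mm across flats, 44 mm across corners, 22 mm high, hole 22 mm, lying flat; about 0.15 kg. Point: its centre, 11 mm above the bench. z is the hole's axis (up); x is square to one pair of flats (as are the directions 60 and 120 degrees from x).
- copper_bush_mid (a point): Loose copper bush (short thick tube), outside diameter 40 mm, bore 28 mm, 32 mm high, standing on its end; about 0.18 kg. Point: its centre, 16 mm above the bench. z is the bore's axis (up).
- hammer: Bystander, not to be moved: loose hammer, 280 mm long, lying on the bench beyond the trays, its length along its own x, 26 mm high, the head at its +x end. Origin: mid-length, on the bench.
- wax_tin_mid (a point): Bystander, not to be moved: loose round all-green tin with a lid, 74 mm diameter, 32 mm high, standing beyond the trays. Point: its centre, 16 mm above the bench.

How it is judged:
At the end, for the whole second after the job is handed in: Each piece has its centre within the walls of its metal's tray (55 mm along the tray's x, 70 mm along y) and within 5 mm of its resting height on the tray's floor; bars level, nuts flat and bush upright within 0.12 rad; all released and at rest (under 0.02 m/s, 0.2 rad/s) (x of steel_bar_mid in the frame of tray_blue between -0.055 and 0.055 m and y of steel_bar_mid in the frame of tray_blue between -0.07 and 0.07 m and z of steel_bar_mid in the frame of tray_blue between 0.009 and 0.019 m and angle between the x axis of steel_bar_mid and the z axis of tray_blue, either way round above 1.45 rad and linear speed of each of steel_bar, steel_nut, brass_bar, brass_nut, copper_bush below 0.02 m/s and angular speed of each of steel_bar, steel_nut, brass_bar, brass_nut, copper_bush below 0.2 rad/s and x of steel_nut_mid in the frame of tray_blue between -0.055 and 0.055 m and y of steel_nut_mid in the frame of tray_blue between -0.07 and 0.07 m and z of steel_nut_mid in the frame of tray_blue between 0.01 and 0.02 m and angle between the z axis of steel_nut_mid and the z axis of tray_blue, either way round below 0.12 rad and x of brass_bar_mid in the frame of tray_yellow between -0.055 and 0.055 m and y of brass_bar_mid in the frame of tray_yellow between -0.07 and 0.07 m and z of brass_bar_mid in the frame of tray_yellow between 0.009 and 0.019 m and angle between the x axis of brass_bar_mid and the z axis of tray_yellow, either way round above 1.45 rad and x of brass_nut_mid in the frame of tray_yellow between -0.055 and 0.055 m and y of brass_nut_mid in the frame of tray_yellow between -0.07 and 0.07 m and z of brass_nut_mid in the frame of tray_yellow between 0.01 and 0.02 m and angle between the z axis of brass_nut_mid and the z axis of tray_yellow, either way round below 0.12 rad and x of copper_bush_mid in the frame of tray_red between -0.055 and 0.055 m and y of copper_bush_mid in the frame of tray_red between -0.07 and 0.07 m and z of copper_bush_mid in the frame of tray_red between 0.015 and 0.025 m and angle between the z axis of copper_bush_mid and the z axis of tray_red, either way round below 0.12 rad); the robot touches nothing.
It fails at once if the hammer is moved by more than 20 mm (distance of hammer from where it was at the start of the episode above 0.02 m).
It fails at once if the green tin is moved by more than 20 mm (distance of wax_tin_mid from where it was at the start of the episode above 0.02 m).
It also fails if it takes over 128 s, if anything falls off the work surface, if the arm or the gripper's body presses on something with over 40 N, if the wrist force passes 120 N, or if a joint passes its speed limit or range.

ROBOT

A 7-joint arm with a two-finger parallel gripper is mounted at the origin on the work surface. World frame = base frame: x ahead of the robot, y to its left, z up, the work surface at z = 0. Lengths are in m, angles in rad, forces in N, time in s.
With the tool pointing down it reaches from about 0.35 to 0.9 m from the base axis. Payload 8.1 kg.
Tool frame: the origin (TCP) lies where the fingers leave the gripper's body, on its centre line; the fingertips stand 66 mm ahead of it and the grasp point (between the pads) lies 47 mm ahead of it (arm.tip_reach is the distance from the TCP to the fingertips, in m); z points along the fingers, y is the direction in which the jaws open and shut (so a half turn about z gives the same grasp; the last joint's range is limited). The gripper opens to 92 mm and grips with 3 to 60 N. Pads are 19 mm wide; open, the fingers measure 130 mm over their backs; the gripper's body (75 mm by 190 mm) begins 47 mm behind the grasp point.
Start: joints at [1.214, 0.434, 0.025, 1.573, -0.012, 1.134, -0.075], TCP at [0.157, -0.605, 0.292] pointing down, gripper open.
Joint ranges: [-2.62, 2.62], [-0.44, 2.09], [-1.27, 1.32], [0.08, 2.57], [-1.32, 4.46], [0.12, 2], [-2.74, 2.74]. Speed limits (rad/s): [2.22, 2.22, 3.01, 3.01, 3.14, 3.14, 3.14].

INTERFACE

Orientations are given as a rotation vector (axis times angle).
In Python, from cell import arm gives the robot as it stands.
- The arm moves only by the tool carry_out, never from a script. Its argument "plan" is a list of rows, each a list of 5 numbers: the shift along the world's x, y, z in cm, then the turn about the world's z in rad, then the finger opening in cm, from 0 to 9.18. In form: [[tx, ty, tz, spin, fingers], ...]. A call has 1 to 20 rows; each row is the pose to reach, as a shift and turn from the pose measured when the call began; what a row does not reach only later rows make up. A row lasts 1/10 s, in which the tool goes at most 50 mm and 8.59 degrees, less where a joint would pass 70% of its speed; a pose out of reach is approached as far as the arm can. A call with a gripper value outside its range is refused whole. The fingers move at their own pace and stop on an object; "squeeze" is the grip in N (left out, the last holds). Time passes only in rows, so rows that repeat a pose let the fingers close. It gives the time, the measured TCP pose, the force and the opening at its end, in the units of the state.
- arm.observe(): the state, without advancing time (a new reading comes with each control period).
- arm.get_image(name): name is "scene" or "top" or "wrist"; returns (picture, depth): 420x560x3 uint8, red, green, blue; 420x560 float32, m along the optical axis (not along the pixel's ray), 0 where there is no reading.
- arm.get_calibration(name): a dict with "intrinsics" (3x3 intrinsics, pixels), "rvec" (rotation vector, rad) and "tvec" (3), from world to camera coordinates, as OpenCV has them; the wrist camera has in their place "tool_from_camera" (4x4, takes a point from camera to tool coordinates, whose origin is the TCP and whose axes are the flange's). Camera axes: x right, y down, z forward; pixel columns grow to the right and rows downward; lengths in m; the calibration is good to about 2 mm. A picture is of the moment at which its call begins: read the wrist's pose just before it. get_calibration takes no time and is no camera call.
- arm.sign_off(): hands the job in, once; it reports no verdict.
The state is a dict: "clock": time; "joints": joint angles; "dq": joint speeds; "joint_efforts": joint torques, N m; "position": TCP position; "ee_rot": TCP orientation; "force": force on the tool from outside, world axes, zero at the start; "ft_torque": the same for the moment, N m; "width": opening from 0.0 (shut) to 1.0 (fully open).
Only numpy, scipy, OpenCV 4.12 (cv2) and the standard library are available. Lean on these libraries where they do the work, as an engineer would, in place of code of your own. Each camera call takes 0.05 s, during which the arm holds its last target. There are 200 camera calls.

## Working session

There is one attempt and no reset: what is moved stays moved. The work goes in short steps, Python scripts to look and compute and a tool call to move; the robot and the scene stay as the last step left them, time stands still between calls to the robot, and variables do not carry over. Pictures are saved under pics/ and viewed, about 12 in all and at most 16, crops included, and the job is handed in when it is done.

Besides the shell and the picture viewer there is one more tool, called after "Request:" as name([rows], argument=value, ...), one row to a line, values as JSON. carry_out: Moves the arm, as the interface text tells. Its arguments: {"type":"object","properties":{"plan":{"type":"array"},"squeeze":{"type":"number"}},"required":["plan"]}

```bash
mkdir -p pics
cat > h.py <<'E'
import numpy as np, cv2
from cell import arm
def cloud(name):
    s=arm.observe(); im,d=arm.get_image(name); c=arm.get_calibration(name)
    K=np.array(c["intrinsics"]); v,u=np.indices(d.shape)
    P=np.stack([(u-K[0,2])/K[0,0]*d,(v-K[1,2])/K[1,1]*d,d],-1)
    if "rvec" in c:
        R=cv2.Rodrigues(np.array(c["rvec"],float))[0]; P=(P-np.array(c["tvec"]).ravel())@R
    else:
        T=np.array(c["tool_from_camera"]); P=P@T[:3,:3].T+T[:3,3]
        P=P@cv2.Rodrigues(np.array(s["ee_rot"],float))[0].T+np.array(s["position"])
    P[d<=0]=np.nan
    return im,P
def save(n,im): cv2.imwrite(f"pics/{n}.png",im[...,::-1])
E
python3 - <<'E'
from h import *
s=arm.observe();print({k:np.round(v,3).tolist() for k,v in s.items()},arm.tip_reach)
a=[]
for n in("top","scene"):
    im,P=cloud(n);save(n,im);np.savez(f"/tmp/{n}.npz",im=im,P=P)
    print(n,{f"{u},{v}":P[v,u].round(3).tolist() for v in(60,210,360) for u in(60,280,500)})
E
```

```text
{'clock': 0.0, 'joints': [1.214, 0.435, 0.025, 1.574, -0.012, 1.134, -0.075], 'dq': [0.002, 0.001, 0.001, 0.002, -0.001, -0.001, -0.001], 'joint_efforts': [0.0, -66.785, 0.985, -31.446, -0.061, 0.043, 0.0], 'position': [0.157, -0.605, 0.291], 'ee_rot': [-3.115, -0.397, 0.001], 'force': [0.082, -0.14, 0.325], 'ft_torque': [-0.031, 0.012, 0.018], 'width': 1.0} 0.0655
top {'60,60': [1.358, 0.986, -0.75], '280,60': [1.368, -0.037, -0.748], '500,60': [1.323, -1.023, -0.631], '60,210': [0.586, 0.56, 0.002], '280,210': [0.586, -0.012, 0.003], '500,210': [0.586, -0.608, -0.005], '60,360': [0.208, 0.541, 0.002], '280,360': [0.201, -0.011, -0.001], '500,360': [0.195, -0.58, 0.004]}
scene {'60,60': [-0.146, -0.677, -0.001], '280,60': [0.064, 0.037, 0.106], '500,60': [-0.115, 0.793, 0.001], '60,210': [0.546, -0.488, 0.001], '280,210': [0.573, 0.015, 0.013], '500,210': [0.575, 0.531, -0.002], '60,360': [0.912, -0.388, 0.0], '280,360': [0.926, -0.002, -0.002], '500,360': [0.942, 0.39, 0.0]}
```

View pics/top.png

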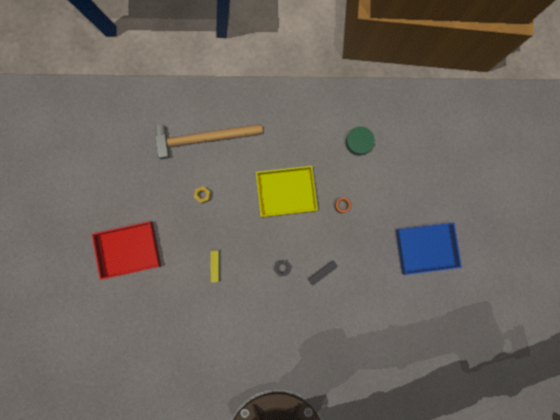

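The top view shows the red tray at (126,250), the yellow at (287,191) and the blue at (429,248). The steel nut is at (283,267), steel bar (322,272), brass bar (214,266), brass nut (202,194) and bush (343,205). The hammer and the tin lie above them.

Run:
```python
from h import *
z=np.load("/tmp/top.npz");P=z["P"]
for n,u,v,r in[("red",126,250,45),("yel",287,191,38),("blue",429,248,42),("snut",283,267,14),("sbar",322,272,19),("bbar",214,266,22),("bnut",202,194,14),("bush",343,205,13),("ham",210,138,60),("tin",360,140,20)]:
    Q=P[v-r:v+r,u-r:u+r].reshape(-1,3)
    top=np.nanpercentile(Q[:,2],97)
    Q=Q[Q[:,2]>max(.011,.6*top)]
    (c,wh,a)=cv2.minAreaRect((Q[:,:2]*1000).astype(np.float32))
    print(n,np.round(c,1),np.round(wh,1),round(a,1),"mean",(Q[:,:2].mean(0)*1000).round(1),len(Q),"top",round(top,4))
```

```text
red [483.3 381.7] [118.  150.4] 12.4 mean [485.  386.7] 522 top 0.0291
yel [634.4 -26.4] [118.7 147.9] 6.5 mean [637.8 -30.5] 403 top 0.0296
blue [ 485.1 -396.2] [118.  150.3] 6.8 mean [ 481.9 -399.3] 497 top 0.0293
snut [435.6 -13.8] [39.4 37.8] 44.6 mean [435.4 -13.8] 135 top 0.0238
sbar [ 422.5 -119.1] [20.3 79.8] 36.1 mean [ 422.6 -118.7] 248 top 0.0215
bbar [442.1 157.9] [78.6 20.5] 0.9 mean [441.2 158.2] 270 top 0.0213
bnut [626.1 192.2] [41.5 37.5] 51.3 mean [626.1 192.1] 144 top 0.0235
bush [ 597.2 -172.6] [38.3 37.4] 24.3 mean [ 597.9 -172.6] 109 top 0.0335
ham [713.9 166.9] [197. 299.] 0.5 mean [761.  189.9] 1383 top 0.0249
tin [ 770.4 -222.8] [71.7 73.7] 62.5 mean [ 769.2 -222.1] 615 top 0.0343
```

Request:
carry_out([
  [26.5, 48.6, -10, 1.948, 9],
  [26.5, 48.6, -10, 1.948, 9],
  [26.5, 48.6, -10, 1.948, 9],
  [26.5, 48.6, -10, 1.948, 9],
  [26.5, 48.6, -10, 1.948, 9],
  [26.5, 48.6, -10, 1.948, 9],
  [26.5, 48.6, -10, 1.948, 9],
  [26.5, 48.6, -10, 1.948, 9],
  [26.5, 48.6, -10, 1.948, 9],
  [26.5, 48.6, -10, 1.948, 9],
  [26.5, 48.6, -10, 1.948, 9],
  [26.5, 48.6, -10, 1.948, 9],
  [26.5, 48.6, -10, 1.948, 9],
  [26.5, 48.6, -10, 1.948, 9],
  [26.5, 48.6, -10, 1.948, 9],
  [26.5, 48.6, -10, 1.948, 9],
  [26.5, 48.6, -10, 1.948, 9],
], squeeze=25)

```text
clock: 1.8
position: [0.4216, -0.1191, 0.1916]
ee_rot: [-1.427, -2.798, 0.002]
force: [0.3, -0.2, 0.7]
width: 0.978
```

```bash
cat >> h.py <<'E'
def tool():
    s=arm.observe(); R=cv2.Rodrigues(np.array(s["ee_rot"],float))[0]
    print("t",round(s["clock"],2),"tcp mm",(np.array(s["position"])*1000).round(1),"jaw deg",np.degrees(np.arctan2(R[1,1],R[0,1])).round(1),"j7",round(s["joints"][6],2),"w",round(s["width"]*91.8,1),"F",np.round(s["force"],1),"tilt",round(float(R[2,2]),4)); return s
def look(name,xy,r,zmin,zmax=.06,src="wrist"):
    "footprint of what stands at xy (mm) within r mm, z in band"
    tool(); im,P=cloud(src); save(name,im)
    m=(np.hypot(P[...,0]*1000-xy[0],P[...,1]*1000-xy[1])<r)&(P[...,2]>zmin)&(P[...,2]<zmax)
    Q=P[m]; 
    if len(Q)<10: print("none");return im,P,Q
    c,wh,a=cv2.minAreaRect((Q[:,:2]*1000).astype(np.float32))
    print(name,np.round(c,1),np.round(wh,1),round(a,1),len(Q),"z",np.percentile(Q[:,2],[5,50,95]).round(4))
    h=cv2.convexHull((Q[:,:2]*1000).astype(np.float32))[:,0]
    w=[np.ptp(h@[np.cos(t),np.sin(t)]) for t in np.radians(np.arange(180))]
    w6=np.array(w).reshape(3,60).mean(0); print(" hex flat dir (mod 60)",int(w6.argmin()),w6.min().round(1),w6.max().round(1))
    return im,P,Q
E
python3 - <<'E'
from h import *
look("w1",(422,-119),60,.014)
E
```

```text
t 1.8 tcp mm [ 421.6 -119.1  191.6] jaw deg 36.0 j7 0.51 w 89.8 F [ 0.3 -0.2  0.7] tilt -1.0
w1 [ 420.1 -119.2] [20.  79.4] 35.8 2330 z [0.019  0.0202 0.0213]
 hex flat dir (mod 60) 36 58.3 63.7
```

View pics/w1.png

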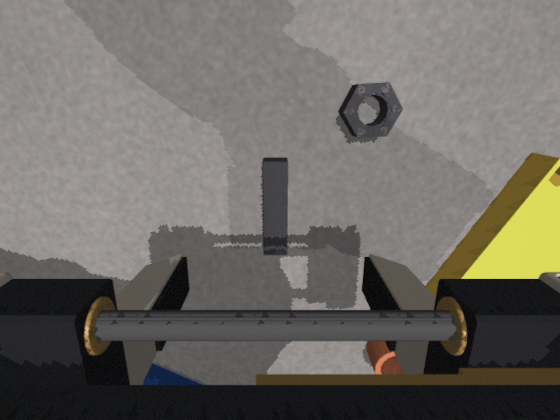

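The wrist view shows the bar at (275,205), centred between the jaws, and the steel nut at (371,110). Now the grasp.

Request:
carry_out([
  [0, 0, -4, 0, 6],
  [0, 0, -8, 0, 6],
  [0, 0, -11, 0, 6],
  [0, 0, -12.1, 0, 6],
  [0, 0, -12.1, 0, 6],
  [0, 0, -12.1, 0, 1],
  [0, 0, -12.1, 0, 1],
  [0, 0, -12.1, 0, 1],
  [0, 0, -12.1, 0, 1],
  [0, 0, -12.1, 0, 1],
  [0, 0, -12.1, 0, 1],
  [0, 0, -12.1, 0, 1],
  [0, 0, -8, 0, 1],
  [0, 0, -3, 0, 1],
  [0, 0, 0, 0, 1],
  [0, 0, 0, 0, 1],
], squeeze=30)

```text
clock: 3.45
position: [0.4236, -0.1192, 0.1951]
ee_rot: [1.424, 2.794, -0.001]
force: [1.3, 0.1, -2.1]
width: 0.219
```

Run:
```python
from h import *
look("w2",(436,-14),32,.016)
im,P,Q=look("w2b",(421,-119),50,.05,.2)
```

```text
t 3.45 tcp mm [ 423.6 -119.2  195.1] jaw deg 36.0 j7 0.5 w 20.1 F [ 1.3  0.1 -2.1] tilt -1.0
w2 [432.9 -15. ] [38.4 42.8] 9.4 1810 z [0.0195 0.0221 0.0233]
 hex flat dir (mod 60) 9 38.4 43.2
t 3.5 tcp mm [ 422.5 -119.4  193. ] jaw deg 36.0 j7 0.5 w 19.7 F [ 0.2 -0.1 -2.9] tilt -1.0
w2b [ 422.3 -118.7] [71.5 80.5] 37.8 9317 z [0.1352 0.1426 0.1983]
 hex flat dir (mod 60) 14 77.7 82.3
```

Request:
carry_out([
  [6.6, -30.9, 0, -2.08, 1],
  [6.6, -30.9, 0, -2.08, 1],
  [6.6, -30.9, 0, -2.08, 1],
  [6.6, -30.9, 0, -2.08, 1],
  [6.6, -30.9, 0, -2.08, 1],
  [6.6, -30.9, 0, -2.08, 1],
  [6.6, -30.9, 0, -2.08, 1],
  [6.6, -30.9, 0, -2.08, 1],
  [6.6, -30.9, 0, -2.08, 1],
  [6.6, -30.9, 0, -2.08, 1],
  [6.6, -30.9, 0, -2.08, 1],
  [6.6, -30.9, 0, -2.08, 1],
  [6.6, -30.9, 0, -2.08, 1],
  [6.6, -30.9, 0, -2.08, 1],
  [6.6, -30.9, 0, -2.08, 1],
  [6.6, -30.9, 0, -2.08, 1],
  [6.6, -30.9, 0, -2.08, 1],
])

```text
clock: 5.25
position: [0.4872, -0.4281, 0.1905]
ee_rot: [-3.134, -0.191, 0.005]
force: [0.6, 0.5, -2.3]
width: 0.213
```

Run:
```python
from h import *
look("w3",(485,-396),110,.024,.034)
```

```text
t 5.25 tcp mm [ 487.2 -428.1  190.5] jaw deg -83.0 j7 -0.81 w 19.5 F [ 0.6  0.5 -2.3] tilt -1.0
w3 [ 483.8 -397.4] [116.5 148.6] 6.9 3578 z [0.0254 0.0301 0.0313]
 hex flat dir (mod 60) 7 160.3 166.2
```

View pics/w3.png

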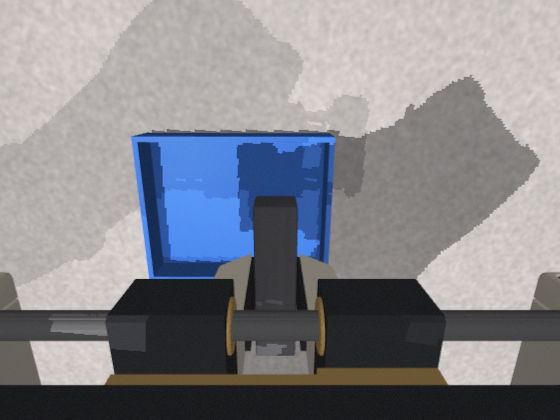

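The view shows the held bar above the right half of the blue tray, parallel to its x, inside the walls.

Request:
carry_out([
  [0, 0, -4, 0, 1],
  [0, 0, -8, 0, 1],
  [0, 0, -10.5, 0, 1],
  [0, 0, -11.5, 0, 1],
  [0, 0, -11.5, 0, 1],
  [0, 0, -11.5, 0, 1],
  [0, 0, -11.5, 0, 2.8],
  [0, 0, -11.5, 0, 2.8],
  [0, 0, -11.5, 0, 2.8],
  [0, 0, -11.5, 0, 2.8],
  [0, 0, -7, 0, 3],
  [0, 0, -2, 0, 3],
  [0, 0, 0, 0, 3],
  [0, 0, 0, 0, 3],
])

```text
clock: 6.7
position: [0.4888, -0.4296, 0.1952]
ee_rot: [3.133, 0.19, 0.005]
force: [0.9, -0.6, -1.0]
width: 0.325
```

Run:
```python
from h import *
look("w4",(488,-428),46,.016,.0265)
```

```text
t 6.7 tcp mm [ 488.8 -429.6  195.2] jaw deg -83.1 j7 -0.81 w 29.8 F [ 0.9 -0.6 -1. ] tilt -1.0
w4 [ 488.  -443.3] [80.5 48.4] 6.9 2450 z [0.0227 0.0243 0.0254]
 hex flat dir (mod 60) 37 68.6 75.5
```

Request:
carry_out([
  [-5.5, 41.5, 0, 1.607, 6.5],
  [-5.5, 41.5, 0, 1.607, 6.5],
  [-5.5, 41.5, 0, 1.607, 6.5],
  [-5.5, 41.5, 0, 1.607, 6.5],
  [-5.5, 41.5, 0, 1.607, 6.5],
  [-5.5, 41.5, 0, 1.607, 6.5],
  [-5.5, 41.5, 0, 1.607, 6.5],
  [-5.5, 41.5, 0, 1.607, 6.5],
  [-5.5, 41.5, 0, 1.607, 6.5],
  [-5.5, 41.5, 0, 1.607, 6.5],
  [-5.5, 41.5, 0, 1.607, 6.5],
  [-5.5, 41.5, 0, 1.607, 6.5],
  [-5.5, 41.5, 0, 1.607, 6.5],
  [-5.5, 41.5, 0, 1.607, 6.5],
])

```text
clock: 8.15
position: [0.4326, -0.014, 0.1924]
ee_rot: [-2.043, -2.385, -0.0]
force: [0.2, -0.2, 0.5]
width: 0.71
```

Run:
```python
from h import *
look("w5",(434,-14),32,.016)
```

```text
t 8.15 tcp mm [432.6 -14.  192.4] jaw deg 8.8 j7 -0.15 w 65.2 F [ 0.2 -0.2  0.5] tilt -1.0
w5 [432.8 -14.4] [37.9 42.8] 9.8 1433 z [0.0191 0.0221 0.0233]
 hex flat dir (mod 60) 9 38.4 43.2
```

Request:
carry_out([
  [0, 0, -4, 0, 6],
  [0, 0, -8, 0, 6],
  [0, 0, -11, 0, 6],
  [0, 0, -12.2, 0, 6],
  [0, 0, -12.2, 0, 6],
  [0, 0, -12.2, 0, 2.5],
  [0, 0, -12.2, 0, 2.5],
  [0, 0, -12.2, 0, 2.5],
  [0, 0, -12.2, 0, 2.5],
  [0, 0, -12.2, 0, 2.5],
  [0, 0, -12.2, 0, 2.5],
  [0, 0, -8, 0, 2.5],
  [0, 0, -3, 0, 2.5],
  [0, 0, 0, 0, 2.5],
  [0, 0, 0, 0, 2.5],
])

```text
clock: 9.7
position: [0.4348, -0.0138, 0.1964]
ee_rot: [2.04, 2.382, 0.007]
force: [-0.1, 0.4, -1.8]
width: 0.415
```

Request:
carry_out([
  [4.7, -34.8, 0, -0.035, 2.5],
  [4.7, -34.8, 0, -0.035, 2.5],
  [4.7, -34.8, 0, -0.035, 2.5],
  [4.7, -34.8, 0, -0.035, 2.5],
  [4.7, -34.8, 0, -0.035, 2.5],
  [4.7, -34.8, 0, -0.035, 2.5],
  [4.7, -34.8, 0, -0.035, 2.5],
  [4.7, -34.8, 0, -0.035, 2.5],
  [4.7, -34.8, 0, -0.035, 2.5],
  [4.7, -34.8, 0, -0.035, 2.5],
  [4.7, -34.8, 0, -0.035, 2.5],
])

```text
clock: 10.8
position: [0.4819, -0.36, 0.1961]
ee_rot: [2.079, 2.349, 0.008]
force: [-0.1, 0.4, -2.0]
width: 0.412
```

Run:
```python
from h import *
im,P,Q=look("w6",(485,-396),110,.024,.034)
```

```text
t 10.8 tcp mm [ 481.9 -360.   196.1] jaw deg 7.0 j7 0.47 w 37.8 F [-0.1  0.4 -2. ] tilt -1.0
w6 [ 480.7 -377. ] [118.5 107.5] 6.7 2458 z [0.0243 0.0299 0.0312]
 hex flat dir (mod 60) 7 125.3 132.1
```

View pics/w6.png

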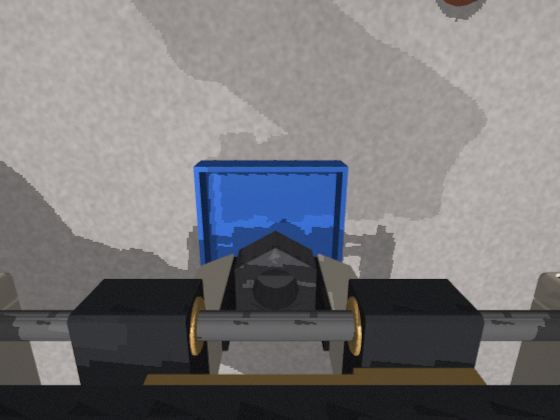

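The nut is centred over the blue tray's width (columns 200–345) with the fingers within its walls.

Request:
carry_out([
  [0, -0.2, -4, 0, 2.5],
  [0, -0.2, -8, 0, 2.5],
  [0, -0.2, -11, 0, 2.5],
  [0, -0.2, -12.05, 0, 2.5],
  [0, -0.2, -12.05, 0, 2.5],
  [0, -0.2, -12.05, 0, 2.5],
  [0, -0.2, -12.05, 0, 4.8],
  [0, -0.2, -12.05, 0, 4.8],
  [0, -0.2, -12.05, 0, 4.8],
  [0, -0.2, -12.05, 0, 4.8],
  [0, -0.2, -7, 0, 5],
  [0, -0.2, -2, 0, 5],
  [0, -0.2, 0, 0, 5],
  [0, -0.2, 0, 0, 5],
])

```text
clock: 12.25
position: [0.4838, -0.3631, 0.2004]
ee_rot: [2.075, 2.343, 0.009]
force: [0.0, -0.3, 0.8]
width: 0.543
```

Run:
```python
from h import *
look("w7",(482,-361),30,.012,.04)
```

```text
t 12.25 tcp mm [ 483.8 -363.1  200.4] jaw deg 6.9 j7 0.47 w 49.9 F [ 0.  -0.3  0.8] tilt -0.9999
w7 [ 482.4 -361.9] [37.7 43.3] 7.0 1565 z [0.0154 0.026  0.0272]
 hex flat dir (mod 60) 7 38.3 43.2
```

Request:
carry_out([
  [11.4, 19.05, -0.5, 0.05, 7],
  [11.4, 19.05, -0.5, 0.05, 7],
  [11.4, 19.05, -0.5, 0.05, 7],
  [11.4, 19.05, -0.5, 0.05, 7],
  [11.4, 19.05, -0.5, 0.05, 7],
  [11.4, 19.05, -0.5, 0.05, 7],
  [11.4, 19.05, -0.5, 0.05, 7],
  [11.4, 19.05, -0.5, 0.05, 7],
])

```text
clock: 13.1
position: [0.5956, -0.1738, 0.192]
ee_rot: [2.021, 2.396, 0.005]
force: [-0.8, -0.7, -0.9]
width: 0.765
```

Run:
```python
from h import *
look("w8",(597.5,-172.6),32,.024)
```

```text
t 13.1 tcp mm [ 595.6 -173.8  192. ] jaw deg 9.7 j7 0.14 w 70.2 F [-0.8 -0.7 -0.9] tilt -1.0
w8 [ 596.2 -173.8] [38.4 39. ] 8.6 1172 z [0.0259 0.0319 0.0331]
 hex flat dir (mod 60) 8 38.9 39.3
```

Request:
carry_out([
  [0, 0, -4, 0, 6.5],
  [0, 0, -8, 0, 6.5],
  [0, 0, -11, 0, 6.5],
  [0, 0, -12, 0, 6.5],
  [0, 0, -12, 0, 6.5],
  [0, 0, -12, 0, 2.5],
  [0, 0, -12, 0, 2.5],
  [0, 0, -12, 0, 2.5],
  [0, 0, -12, 0, 2.5],
  [0, 0, -12, 0, 2.5],
  [0, 0, -12, 0, 2.5],
  [0, 0, -8, 0, 2.5],
  [0, 0, -3, 0, 2.5],
  [0, 0, 0, 0, 2.5],
  [0, 0, 0, 0, 2.5],
  [0, 0, 0, 0, 2.5],
])

```text
clock: 14.75
position: [0.5956, -0.1741, 0.1928]
ee_rot: [2.021, 2.394, 0.006]
force: [-0.2, -0.5, -2.3]
width: 0.432
```

Request:
carry_out([
  [-11.3, 55.6, 0, 0.047, 2.5],
  [-11.3, 55.6, 0, 0.047, 2.5],
  [-11.3, 55.6, 0, 0.047, 2.5],
  [-11.3, 55.6, 0, 0.047, 2.5],
  [-11.3, 55.6, 0, 0.047, 2.5],
  [-11.3, 55.6, 0, 0.047, 2.5],
  [-11.3, 55.6, 0, 0.047, 2.5],
  [-11.3, 55.6, 0, 0.047, 2.5],
  [-11.3, 55.6, 0, 0.047, 2.5],
  [-11.3, 55.6, 0, 0.047, 2.5],
  [-11.3, 55.6, 0, 0.047, 2.5],
  [-11.3, 55.6, 0, 0.047, 2.5],
  [-11.3, 55.6, 0, 0.047, 2.5],
  [-11.3, 55.6, 0, 0.047, 2.5],
  [-11.3, 55.6, 0, 0.047, 2.5],
  [-11.3, 55.6, 0, 0.047, 2.5],
])

```text
clock: 16.35
position: [0.4833, 0.3801, 0.1923]
ee_rot: [1.966, 2.438, 0.005]
force: [0.3, 0.0, -1.1]
width: 0.432
```

Run:
```python
from h import *
im,P,Q=look("w9",(484,382),110,.024,.034)
```

```text
t 16.35 tcp mm [483.3 380.1 192.3] jaw deg 12.2 j7 -0.81 w 39.7 F [ 0.3  0.  -1.1] tilt -1.0
w9 [480.8 382.8] [118.5 145.2] 12.4 3085 z [0.0255 0.0301 0.0313]
 hex flat dir (mod 60) 12 147.5 157.2
```

View pics/w9.png

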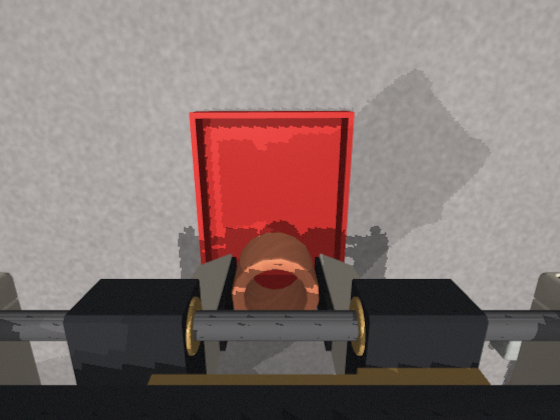

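The bush is held upright over the centre of the red tray (columns 195–350).

Request:
carry_out([
  [-0.1, 0, -4, 0, 2.5],
  [-0.1, 0, -8, 0, 2.5],
  [-0.1, 0, -10.5, 0, 2.5],
  [-0.1, 0, -11.5, 0, 2.5],
  [-0.1, 0, -11.55, 0, 2.5],
  [-0.1, 0, -11.55, 0, 2.5],
  [-0.1, 0, -11.55, 0, 4.8],
  [-0.1, 0, -11.55, 0, 4.8],
  [-0.1, 0, -11.55, 0, 4.8],
  [-0.1, 0, -11.55, 0, 4.8],
  [-0.1, 0, -7, 0, 5],
  [-0.1, 0, -2, 0, 5],
  [-0.1, 0, 0, 0, 5],
  [-0.1, 0, 0, 0, 5],
])

```text
clock: 17.8
position: [0.4835, 0.3819, 0.1966]
ee_rot: [1.966, 2.437, 0.016]
force: [-0.2, 0.1, -1.1]
width: 0.546
```

Run:
```python
from h import *
look("w10",(482,380),30,.012,.05)
```

```text
t 17.8 tcp mm [483.5 381.9 196.6] jaw deg 12.2 j7 -0.82 w 50.1 F [-0.2  0.1 -1.1] tilt -0.9999
w10 [482.9 380.1] [39.  39.1] 37.7 1605 z [0.015  0.0352 0.037 ]
 hex flat dir (mod 60) 37 39.1 39.7
```

Request:
carry_out([
  [-4.2, -22.4, -0.4, 1.374, 6],
  [-4.2, -22.4, -0.4, 1.374, 6],
  [-4.2, -22.4, -0.4, 1.374, 6],
  [-4.2, -22.4, -0.4, 1.374, 6],
  [-4.2, -22.4, -0.4, 1.374, 6],
  [-4.2, -22.4, -0.4, 1.374, 6],
  [-4.2, -22.4, -0.4, 1.374, 6],
  [-4.2, -22.4, -0.4, 1.374, 6],
  [-4.2, -22.4, -0.4, 1.374, 6],
  [-4.2, -22.4, -0.4, 1.374, 6],
  [-4.2, -22.4, -0.4, 1.374, 6],
  [-4.2, -22.4, -0.4, 1.374, 6],
  [-4.2, -22.4, -0.4, 1.374, 6],
])

```text
clock: 19.15
position: [0.4407, 0.157, 0.1901]
ee_rot: [-0.023, 3.138, 0.018]
force: [0.1, -0.6, -0.6]
width: 0.651
```

Run:
```python
from h import *
look("w11",(441.5,158),60,.014)
```

```text
t 19.15 tcp mm [440.7 157.  190.1] jaw deg 90.8 j7 0.7 w 59.7 F [ 0.1 -0.6 -0.6] tilt -0.9999
w11 [439.8 157.8] [80.5 19.5] 1.3 2322 z [0.0191 0.0202 0.0213]
 hex flat dir (mod 60) 31 58.4 64.2
```

Request:
carry_out([
  [0, 0, -4, 0, 6],
  [0, 0, -8, 0, 6],
  [0, 0, -11, 0, 6],
  [0, 0, -11.95, 0, 6],
  [0, 0, -11.95, 0, 6],
  [0, 0, -11.95, 0, 1],
  [0, 0, -11.95, 0, 1],
  [0, 0, -11.95, 0, 1],
  [0, 0, -11.95, 0, 1],
  [0, 0, -11.95, 0, 1],
  [0, 0, -11.95, 0, 1],
  [0, 0, -11.95, 0, 1],
  [0, 0, -8, 0, 1],
  [0, 0, -3, 0, 1],
  [0, 0, 0, 0, 1],
  [0, 0, 0, 0, 1],
  [0, 0, 0, 0, 1],
])

```text
clock: 20.9
position: [0.4407, 0.1565, 0.19]
ee_rot: [-0.023, 3.138, 0.017]
force: [0.4, -0.7, -4.0]
width: 0.217
```

Request:
carry_out([
  [19.7, -21.5, 0, 0.09, 1],
  [19.7, -21.5, 0, 0.09, 1],
  [19.7, -21.5, 0, 0.09, 1],
  [19.7, -21.5, 0, 0.09, 1],
  [19.7, -21.5, 0, 0.09, 1],
  [19.7, -21.5, 0, 0.09, 1],
  [19.7, -21.5, 0, 0.09, 1],
  [19.7, -21.5, 0, 0.09, 1],
  [19.7, -21.5, 0, 0.09, 1],
  [19.7, -21.5, 0, 0.09, 1],
  [19.7, -21.5, 0, 0.09, 1],
])

```text
clock: 22.0
position: [0.6372, -0.0574, 0.1899]
ee_rot: [-0.167, 3.134, 0.017]
force: [0.6, -0.8, -2.9]
width: 0.211
```

Run:
```python
from h import *
im,P,Q=look("w12",(634,-26),110,.024,.034)
```

```text
t 22.0 tcp mm [637.2 -57.4 189.9] jaw deg 96.1 j7 1.25 w 19.4 F [ 0.6 -0.8 -2.9] tilt -0.9999
w12 [631.7 -26.5] [117.4 148.8] 6.5 3594 z [0.0253 0.03   0.0313]
 hex flat dir (mod 60) 6 160.8 166.7
```

View pics/w12.png

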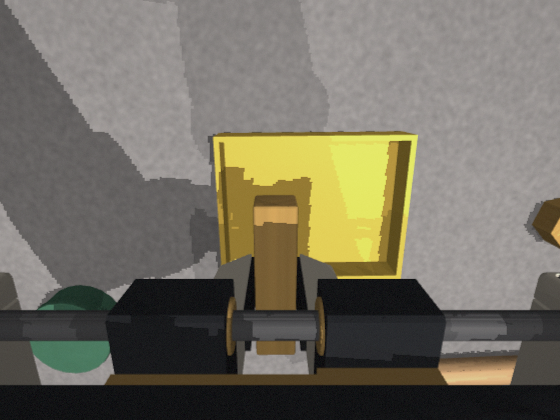

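The brass bar hangs over the left part of the yellow tray (columns 215–410), clear of the walls.

Request:
carry_out([
  [-0.3, 0, -4, 0, 1],
  [-0.3, 0, -8, 0, 1],
  [-0.3, 0, -10.5, 0, 1],
  [-0.3, 0, -11.45, 0, 1],
  [-0.3, 0, -11.45, 0, 1],
  [-0.3, 0, -11.45, 0, 1],
  [-0.3, 0, -11.45, 0, 2.8],
  [-0.3, 0, -11.45, 0, 2.8],
  [-0.3, 0, -11.45, 0, 2.8],
  [-0.3, 0, -11.45, 0, 2.8],
  [-0.3, 0, -7, 0, 3],
  [-0.3, 0, -2, 0, 3],
  [-0.3, 0, 0, 0, 3],
  [-0.3, 0, 0, 0, 3],
])

```text
clock: 23.45
position: [0.6362, -0.0571, 0.1942]
ee_rot: [-0.166, 3.127, 0.016]
force: [-0.4, 0.3, -0.2]
width: 0.327
```

Run:
```python
from h import *
look("w13",(635,-58),41,.016,.0265)
look("w14",(626,192),32,.016)
```

```text
t 23.45 tcp mm [636.2 -57.1 194.2] jaw deg 96.1 j7 1.25 w 30.1 F [-0.4  0.3 -0.2] tilt -0.9999
w13 [635.2 -71.7] [79.1 50.2] 6.0 2363 z [0.0229 0.0242 0.0254]
 hex flat dir (mod 60) 36 67.3 72.3
t 23.5 tcp mm [635.2 -57.6 191.8] jaw deg 96.1 j7 1.25 w 29.9 F [-0.9 -0.1  0.5] tilt -0.9999
w14 [629.3 176.5] [37.5 12. ] 17.0 401 z [0.0165 0.0212 0.0231]
 hex flat dir (mod 60) 21 26.0 26.9
```

Request:
carry_out([
  [-0.9, 25, 0, -1.564, 6.5],
  [-0.9, 25, 0, -1.564, 6.5],
  [-0.9, 25, 0, -1.564, 6.5],
  [-0.9, 25, 0, -1.564, 6.5],
  [-0.9, 25, 0, -1.564, 6.5],
  [-0.9, 25, 0, -1.564, 6.5],
  [-0.9, 25, 0, -1.564, 6.5],
  [-0.9, 25, 0, -1.564, 6.5],
  [-0.9, 25, 0, -1.564, 6.5],
  [-0.9, 25, 0, -1.564, 6.5],
  [-0.9, 25, 0, -1.564, 6.5],
  [-0.9, 25, 0, -1.564, 6.5],
  [-0.9, 25, 0, -1.564, 6.5],
])

```text
clock: 24.85
position: [0.6248, 0.1918, 0.189]
ee_rot: [2.084, 2.338, 0.004]
force: [-0.7, 0.1, 0.2]
width: 0.712
```

Run:
```python
from h import *
look("w15",(626,192),32,.016)
```

```text
t 24.85 tcp mm [624.8 191.8 189. ] jaw deg 6.6 j7 -0.5 w 65.3 F [-0.7  0.1  0.2] tilt -1.0
w15 [624.7 192.2] [42.9 38.5] 49.6 1462 z [0.0191 0.0221 0.0232]
 hex flat dir (mod 60) 20 38.5 43.2
```

View pics/w15.png

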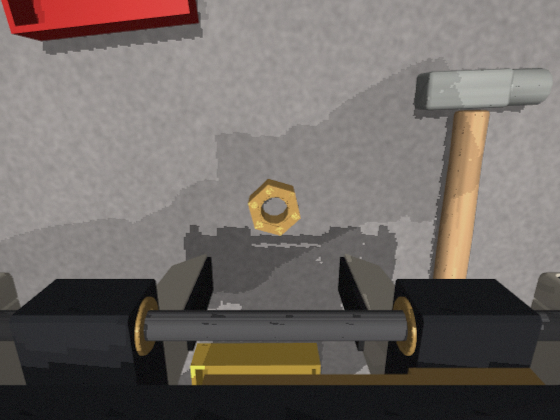

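The nut is at (274,207) with its flats turned about 13° from the jaws; the hammer is well clear at the right.

Request:
carry_out([
  [0, 0, -3, 0.234, 6.5],
  [0, 0, -6, 0.234, 6.3],
  [0, 0, -10, 0.234, 6],
  [0, 0, -11.85, 0.234, 6],
  [0, 0, -11.85, 0.234, 6],
  [0, 0, -11.85, 0.234, 2.5],
  [0, 0, -11.85, 0.234, 2.5],
  [0, 0, -11.85, 0.234, 2.5],
  [0, 0, -11.85, 0.234, 2.5],
  [0, 0, -11.85, 0.234, 2.5],
  [0, 0, -11.85, 0.234, 2.5],
  [0, 0, -8, 0.234, 2.5],
  [0, 0, -3, 0.234, 2.5],
  [0, 0, 0, 0.234, 2.5],
  [0, 0, 0, 0.234, 2.5],
  [0, 0, 0, 0.234, 2.5],
])

```text
clock: 26.5
position: [0.6249, 0.1916, 0.1894]
ee_rot: [1.797, 2.565, 0.007]
force: [-1.1, -0.4, -2.5]
width: 0.41
```

Request:
carry_out([
  [0.3, -18.3, 0, -0.234, 2.5],
  [0.3, -18.3, 0, -0.234, 2.5],
  [0.3, -18.3, 0, -0.234, 2.5],
  [0.3, -18.3, 0, -0.234, 2.5],
  [0.3, -18.3, 0, -0.234, 2.5],
  [0.3, -18.3, 0, -0.234, 2.5],
  [0.3, -18.3, 0, -0.234, 2.5],
  [0.3, -18.3, 0, -0.234, 2.5],
])

```text
clock: 27.3
position: [0.6275, 0.0105, 0.1887]
ee_rot: [2.082, 2.341, 0.005]
force: [0.5, 0.1, -2.4]
width: 0.41
```

Run:
```python
from h import *
im,P,Q=look("w16",(634,-26),110,.024,.034)
```

```text
t 27.3 tcp mm [627.5  10.5 188.7] jaw deg 6.7 j7 -0.22 w 37.6 F [ 0.5  0.1 -2.4] tilt -1.0
w16 [629.8  -4. ] [118.3 102.1] 6.5 2454 z [0.0248 0.03   0.0312]
 hex flat dir (mod 60) 6 124.1 129.4
```

View pics/w16.png

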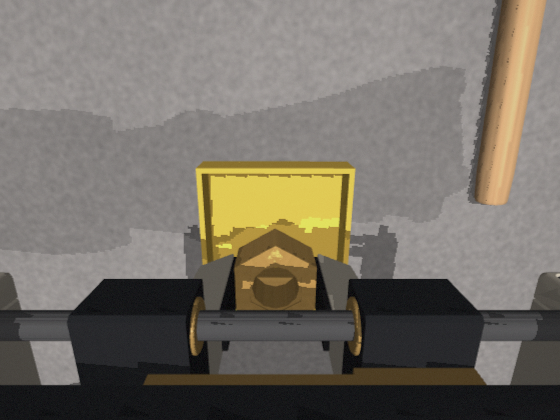

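The nut is centred over the yellow tray's +y half, with the fingers within the walls.

Request:
carry_out([
  [0.1, -0.2, -4, 0, 2.5],
  [0.1, -0.2, -8, 0, 2.5],
  [0.1, -0.2, -10.5, 0, 2.5],
  [0.1, -0.2, -11.35, 0, 2.5],
  [0.1, -0.2, -11.35, 0, 2.5],
  [0.1, -0.2, -11.35, 0, 2.5],
  [0.1, -0.2, -11.35, 0, 4.8],
  [0.1, -0.2, -11.35, 0, 4.8],
  [0.1, -0.2, -11.35, 0, 4.8],
  [0.1, -0.2, -11.35, 0, 4.8],
  [0.1, -0.2, -7, 0, 5],
  [0.1, -0.2, -2, 0, 5],
  [0.1, -0.2, 3, 0, 5],
  [-5, 5, 5, 0, 5],
  [-10, 15, 6, 0, 5],
  [-15, 20, 6, 0, 5],
  [-18, 20, 6, 0, 5],
  [-18, 20, 6, 0, 5],
  [-18, 20, 6, 0, 5],
  [-18, 20, 6, 0, 5],
])

```text
clock: 29.35
position: [0.4446, 0.2137, 0.2498]
ee_rot: [2.075, 2.348, 0.007]
force: [0.7, -1.4, 0.5]
width: 0.543
```

Run:
```python
from h import *
tool(); im,P=cloud("top")
save("end",cv2.resize(im[90:320,60:500],None,fx=1.8,fy=1.8))
for n,c,a in[("blue",(484,-397),6.8),("yel",(633,-26.5),6.5),("red",(482,382),12.4)]:
    t=np.radians(a); q=(P[...,:2]*1000-c)@np.array([[np.cos(t),-np.sin(t)],[np.sin(t),np.cos(t)]])
    m=((abs(q[...,0])<50)&(abs(q[...,1])<65)&(P[...,2]>.015)).astype(np.uint8)
    k,l,st,ce=cv2.connectedComponentsWithStats(m)
    for i in range(1,k):
        if st[i,4]>20: print(n,st[i,4],"tray xy",q[l==i].mean(0).round(),"z",np.percentile(P[l==i][:,2],[20,50,90]).round(4),[np.round(v,1) for v in cv2.minAreaRect(q[l==i].astype(np.float32))[1:]])
for n,u,v,r in[("ham",210,138,60),("tin",360,140,20)]:
    Q=P[v-r:v+r,u-r:u+r].reshape(-1,3); Q=Q[Q[:,2]>.6*np.nanpercentile(Q[:,2],97)]
    print(n,(Q.mean(0)*1000).round(1),len(Q))
```

```text
t 29.35 tcp mm [444.6 213.7 249.8] jaw deg 7.1 j7 -0.64 w 49.8 F [ 0.7 -1.4  0.5] tilt -1.0
blue 273 tray xy [  1. -30.] z [0.0215 0.0234 0.026 ] [array([79.9, 22.5]), np.float64(0.4)]
blue 163 tray xy [ 5. 37.] z [0.0226 0.0255 0.0282] [array([38.1, 40.4]), np.float64(56.2)]
yel 237 tray xy [ -2. -30.] z [0.022  0.0236 0.026 ] [array([20.3, 79.6]), np.float64(89.5)]
yel 144 tray xy [ 1. 37.] z [0.0232 0.0254 0.0279] [array([41.4, 37.5]), np.float64(82.3)]
ham [765.7 183.2  23.4] 1338
tin [ 769.2 -222.    31.4] 615
```

View pics/end.png

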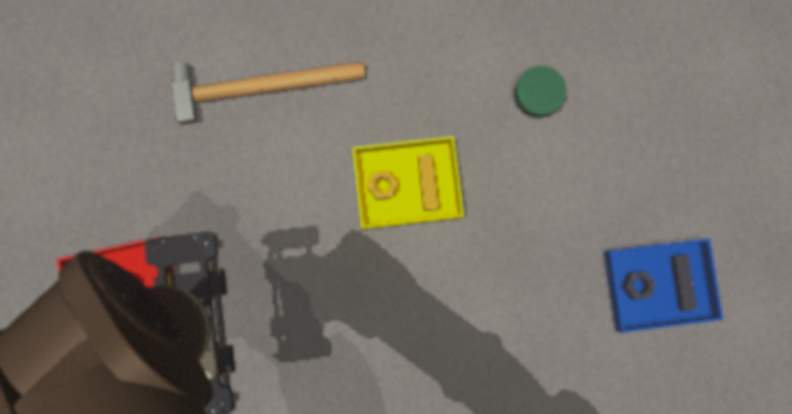

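The end view shows the steel nut and bar in blue, the brass nut and bar in yellow, and the hammer and tin unmoved. The arm hides the red tray, so I'll check the bush from the other cameras, then hand in.

Run:
```python
from h import *
for src in("scene","wrist"):
    im,P,Q=look("r_"+src,(483,380),30,.012,.06,src)
    ok=len(Q)>50 and abs(np.percentile(Q[:,2],95)-.036)<.004
    if ok: break
print(src,ok)
if ok: print(arm.sign_off())
```

```text
t 29.4 tcp mm [446.6 211.7 249.5] jaw deg 6.9 j7 -0.64 w 50.1 F [ 0.5 -0.7 -0.1] tilt -0.9999
r_scene [483.8 377.3] [38.  41.3] 77.2 265 z [0.015  0.0285 0.0375]
 hex flat dir (mod 60) 47 40.0 41.2
scene True
the job is handed in; nothing more can be done
None
```

All five pieces are in their trays, and I handed the job in at about 29 s. I gripped each piece in turn, checked it over its tray with the wrist camera, and released it just above the floor.

- **Steel and brass:** the last top view showed the bars and nuts apart and clear of the walls in the blue and yellow trays. Their top faces read about 24 mm for the bars and 25–26 mm for the nuts, as expected on the tray floor.
- **Copper bush:** the arm hid the red tray in the last top view. The wrist camera just after release and the scene camera at the end both showed it standing near the tray's centre, with its top at about 36 mm.
- **Hammer and tin:** neither appears to have moved. The tin's measured position did not change. The hammer's measured centre came out a few mm different. I put that down to the brass nut no longer being in the measured area; the picture shows the hammer in its place.

No check failed, and the force readings between moves stayed at a few newtons; peaks during the moves were not recorded.

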